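# Tuck copper flashing under a shrine roof shingle and hold it

## Task

Pick up the copper flashing by its wooden batten and slide its front edge in under the red shingle of the little shrine roof until it is fully home against the stop, without lifting the shingle. Then press the flashing down flat on the roof board with a firm, steady push and finish like that, still holding it pressed down with the gripper. Leave everything else on the bench where it is.

Things in the scene. Friction and masses are not known exactly. Their poses are not given: they have to be found in the camera images.
- flashing: Loose copper sheet, 95 (x) by 100 (y) by 4 mm, 0.3 kg, lying flat on the blue pad. Upright wooden batten on its rear end: 12 mm thick (x), 70 mm long (y), middle 41.5 mm behind the origin, top 40 mm above the sheet's underside; grip it from above, fingers closing along x. Origin: centre of the sheet's underside; x points to the front edge that goes under the shingle, z up.
- flashing_tip (a point): Middle of the flashing's front edge at the underside, 47.5 mm ahead of the flashing's origin; axes as the flashing's.
- flashing_grip (a point): Middle of the flashing's batten, 41.5 mm behind the flashing's origin and 26 mm above the underside of the sheet (14 mm below the batten's top).
- slot (a point): Mouth of the slot: on the roof board's top face, below the middle of the red shingle's free edge. x points level into the slot (roughly away from the robot), z up. Slot: 7 mm high (board to shingle), 114 mm wide between side packings that start at the mouth, 45 mm deep to a fixed stop. In front of the mouth 130 mm of bare flat board (200 mm wide).
- roof: Shrine roof panel lying level, fixed to the bench: plank board 250 (x) by 200 mm (y), top 32 mm above the bench. Origin on the bench straight below the slot point, same axes. Fixed terracotta and brown shingles beside and behind the red one, tops 13 mm above the board (brass ridge at the far end, 25 mm).
- shingle (a joint): Lift (rad) of the red shingle: 70 mm along the slot's x, 112 mm wide, 6 mm thick, hinged along its far edge 70 mm beyond the mouth. 0 = lying down (its lowest, 7 mm clear of the board); grows as the free edge is lifted; 0.05 is 3.5 mm at the free edge. A weak spring holds it down.
- pad: Blue fabric-covered square pad, fixed, 135 by 135 mm, 15 mm high, that the flashing lies on at first; origin at the centre of its underside.
- jar: Bystander: amber glass jar, 42 mm across, 55 mm high, standing between pad and roof; origin at the centre of its foot.
- tin: Bystander: blue tin, 48 mm across, 60 mm high, beyond the work; origin at the centre of its foot.
- mug: Bystander: white mug, 72 mm across, 80 mm high, beyond the work; origin at the centre of its foot.
- brush: Bystander: brush lying on the right of the bench; origin under its middle.
- spatula: Bystander: spatula lying on the left of the bench; origin under its middle.
Not all that is in view belongs to the job. Several things have the shape of the flashing; the one meant has the colours described above. There is more than one size of the pad; the one meant has the size given above.

How it is judged (in metres and radians):
On the way, in this order (a step that is already met when the one before it is completed fails the run):
1. the flashing is held by the gripper, clear of the pad (contact force between flashing and pad below 0.05 N and contact force between the fingers and flashing above 1 N), for 0.2 s.
2. the front edge has entered under the red shingle by 10 mm, between the packings (x of flashing_tip in the frame of slot above 0.01 m and y of flashing_tip in the frame of slot between -0.009 and 0.009 m and z of flashing_tip in the frame of slot between -0.003 and 0.005 m), for 0.05 s.
At the end, for the whole second after the job is handed in: For the last second: front edge 38 mm or more under the shingle (stop at 45), within 9 mm sideways, at most 2.5 mm over the board; level within 0.035 rad, in line within 0.08 rad, at rest; gripper still on it, pressing it on the roof with over 6 N in all; shingle below 0.02 rad (x of flashing_tip in the frame of slot above 0.038 m and y of flashing_tip in the frame of slot between -0.009 and 0.009 m and z of flashing_tip in the frame of slot between -0.003 and 0.0025 m and angle between flashing's own z axis and vertical below 0.035 rad and angle between the x axis of flashing and the x axis of slot, either way round below 0.08 rad and contact force between flashing and roof above 6 N and contact force between the fingers and flashing above 1 N and value of joint shingle below 0.02 rad and linear speed of flashing below 0.02 m/s); the arm keeps its last pose, push and grip.
It fails at once if the shingle is lifted by more than 0.05 rad (3.5 mm at its edge) (value of joint shingle above 0.05 rad).
It fails at once if a bystander is moved by more than 20 mm (distance of any of jar, tin, mug, brush, spatula from where it was at the start of the episode above 0.02 m).
It also fails if it takes over 43 s, if anything falls off the work surface, if the arm or the gripper's body presses on something with over 40 N, if the wrist force passes 120 N, or if a joint passes its speed limit or range.

## Robot

A 6-joint arm with a two-finger parallel gripper is mounted at the origin on the work surface. World frame = base frame: x ahead of the robot, y to its left, z up, the work surface at z = 0. Lengths are in m, angles in degrees, forces in N, time in s.
With the tool pointing down it reaches from about 0.375 to 0.9 m from the base axis. Payload 3.1 kg.
Tool frame: the origin (TCP) lies on the centre line of the jaws, within the pads' length; the fingertips stand 11 mm ahead of it and the grasp point (between the pads) lies 8 mm behind it; z points along the fingers, y is the line along which they close (so a half turn about z gives the same grasp; the last joint's range is limited). The gripper opens to 87 mm and grips with 3 to 60 N. Pads are 19 mm wide; open, the fingers measure 117 mm over their backs; the gripper's body (75 mm by 190 mm) begins 51 mm behind the grasp point.
Start: joints at [-83.738, 30.224, 82.088, -0, 67.689, -10.227], TCP at [0.177, -0.599, 0.234] pointing down, gripper open.
Joint ranges: [-176.69, 176.69], [-43.24, 126.21], [12.49, 139.97], [-82, 262], [0, 151.66], [-163.58, 163.58]. Speed limits (degrees/s): [159.86, 159.86, 180, 180, 180, 180].

## Interface

Orientations are given as a 3x3 rotation matrix whose columns are the frame's x, y, z axes.
In Python, from rig import * gives the robot as it stands.
- The arm moves only by the shell command python3 -m inch 'ROWS'. ROWS is JSON, a list of rows, each an object of numbers: "gripper": the opening in per cent of the stroke, from 0 (shut) to 100 (fully open); "dx", "dy", "dz": the shift along the tool's x, y, z in mm; "turn": the turn about the tool's z in rad. A call has 1 to 12 rows; each row is the pose to reach, as a shift and turn from the pose commanded when the call began, along the tool's axes at that moment; what a row does not reach only later rows make up. A row lasts 1/10 s, in which the tool goes at most 50 mm and 8.59 degrees, less where a joint would pass 70% of its speed; a pose out of reach is approached as far as the arm can. A call with a gripper value outside its range is refused whole. The fingers move at their own pace and stop on an object; the grip force is fixed at half the most. Time passes only in rows, so rows that repeat a pose let the fingers close. It gives the time, the measured TCP pose, the force and the opening at its end, in the units of the state.
- read_state(): the state, without advancing time (a new reading comes with each control period).
- capture(name): name is "side" or "top" or "wrist"; returns the picture (420x560x3 uint8, red, green, blue); there is no depth.
- get_calibration(name): a dict with "camera_matrix" (3x3 intrinsics, pixels), "world_to_cam" (4x4, takes a point from world to camera coordinates); the wrist camera has in their place "T_tool_cam" (4x4, takes a point from camera to tool coordinates, whose origin is the TCP and whose axes are the flange's). Camera axes: x right, y down, z forward; pixel columns grow to the right and rows downward; lengths in m; the calibration is good to about 2 mm. A picture is of the moment at which its call begins: read the wrist's pose just before it. get_calibration takes no time and is no camera call.
- hand_in(): hands the job in, once; it reports no verdict.
Trained networks look in the newest picture that a camera, given by its name, has taken for a name from the list of things; names that differ only in an ending like _2 or _b are one class to them, and where a whole thing is asked for, a point or a joint stands for the part that bears it (a point fixed in the world has none). Each returns a list of dicts, best first, with "score" (0 to 1); they miss things now and then, are a little off and sometimes report something else, mostly with a low value. They report only what shows in the picture. A call takes as long as a camera call. They do not tell look-alikes from the thing itself.
- recognise(camera, query): "extent" ([centre column, centre row, width, height] in pixels, round what is visible of it).
The state is a dict: "time_s": time; "joint_positions": joint angles; "qvel": joint speeds; "tau": joint torques, N m; "position": TCP position; "tcp_rot": TCP orientation; "force": force on the tool from outside, world axes, zero at the start; "moment": the same for the moment, N m; "opening": opening from 0.0 (shut) to 1.0 (fully open).
Only numpy, scipy, OpenCV 4.12 (cv2) and the standard library are available. Lean on these libraries where they do the work, as an engineer would, in place of code of your own. Each camera call takes 0.05 s, during which the arm holds its last target. There are 200 camera calls.

## Working session

There is one attempt and no reset: what is moved stays moved. The work goes in short steps, Python scripts to look and compute and a shell command to move; the robot and the scene stay as the last step left them, time stands still between calls to the robot, and variables do not carry over. Pictures are saved under pics/ and viewed, on a budget of 10 in all, crops included, one or two more only if the job needs it, and the job is handed in when it is done.

```bash
mkdir -p pics; cat > h.py <<'E'
from rig import *
import numpy as np, cv2
def cal(n):
    c=get_calibration(n); K=np.array(c["camera_matrix"])
    if "world_to_cam" in c: return K,np.array(c["world_to_cam"])
    s=read_state(); T=np.eye(4); T[:3,:3]=np.array(s["tcp_rot"]); T[:3,3]=s["position"]
    return K,np.linalg.inv(T@np.array(c["T_tool_cam"]))
def snap(n,f):
    K,W=cal(n); im=capture(n); cv2.imwrite(f"pics/{f}.png",im[:,:,::-1]); np.savez(f"pics/{f}.npz",K=K,W=W); return K,W
def load(f):
    d=np.load(f"pics/{f}.npz"); return d["K"],d["W"]
def px2w(K,W,u,v,z):
    R,t=W[:3,:3],W[:3,3]; d=R.T@np.linalg.solve(K,[u,v,1.]); o=-R.T@t
    return o+d*(z-o[2])/d[2]
def w2px(K,W,p):
    q=K@(W[:3,:3]@np.array(p)+W[:3,3]); return q[:2]/q[2]
E
python3 - <<'E'
from h import *
for n in("top","side"):
    K,W=snap(n,n+"1")
    print(n,K.round(1).tolist(),(-W[:3,:3].T@W[:3,3]).round(3))
    if n=="top":
        for q in("flashing","roof","shingle","pad","jar"):
            for r in recognise(n,q)[:4]:
                e=r["extent"];print(q,round(r["score"],2),np.round(e,1),px2w(K,W,e[0],e[1],.02).round(3))
s=read_state();print(s["time_s"],s["tcp_rot"],s["force"]);print(get_calibration("wrist"))
a=cv2.imread("pics/top1.png");cv2.imwrite("pics/t.png",a)
E
```

```text
top [[545.6, 0.0, 275.8], [0.0, 545.6, 212.4], [0.0, 0.0, 1.0]] [ 0.471 -0.025  1.474]
flashing 0.97 [362.1 133.2  47.1  49.6] [ 0.745 -0.242  0.02 ]
flashing 0.96 [329.4 199.6  45.6  45.6] [ 0.567 -0.153  0.02 ]
roof 0.66 [210.2 189.6  83.1 102.3] [0.596 0.166 0.02 ]
shingle 0.63 [209.1 172.4  43.4  30.2] [0.642 0.169 0.02 ]
shingle 0.56 [275.2 207.2  17.   12.6] [ 0.548 -0.008  0.02 ]
pad 0.85 [329.2 200.8  58.   51.2] [ 0.564 -0.152  0.02 ]
pad 0.68 [373.1 296.9  85.3  80.6] [ 0.309 -0.266  0.02 ]
pad 0.27 [210.6 171.8  43.3  28.5] [0.643 0.165 0.02 ]
jar 0.71 [272.8 207.2  15.1  17. ] [ 0.548 -0.001  0.02 ]
side [[390.9, 0.0, 278.6], [0.0, 390.9, 209.5], [0.0, 0.0, 1.0]] [-0.022  0.583  0.863]
0.35 [[ 9.58871657e-01  2.83839993e-01 -6.30103036e-05]
 [ 2.83839989e-01 -9.58871534e-01  4.91758463e-04]
 [ 7.91619323e-05 -4.89418096e-04 -9.99999877e-01]] [ 0.00493324  0.08240526 -0.88040351]
{'camera_matrix': array([[307.50695058,   0.        , 282.08457385],
       [  0.        , 307.50695058, 212.08188191],
       [  0.        ,   0.        ,   1.        ]]), 'T_tool_cam': array([[-3.70708812e-04, -9.61895966e-01, -2.73415458e-01,
         7.44324261e-02],
       [ 9.99999410e-01, -7.75081124e-05, -1.08316426e-03,
         5.23806052e-04],
       [ 1.02069942e-03, -2.73415698e-01,  9.61895428e-01,
        -1.50616318e-01],
       [ 0.00000000e+00,  0.00000000e+00,  0.00000000e+00,
         1.00000000e+00]])}
```

View pics/top1.png

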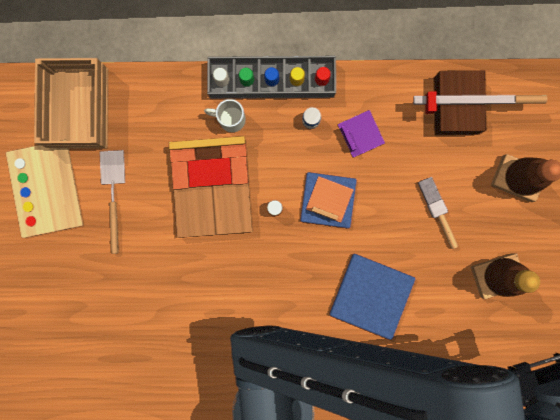

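View pics/side1.png

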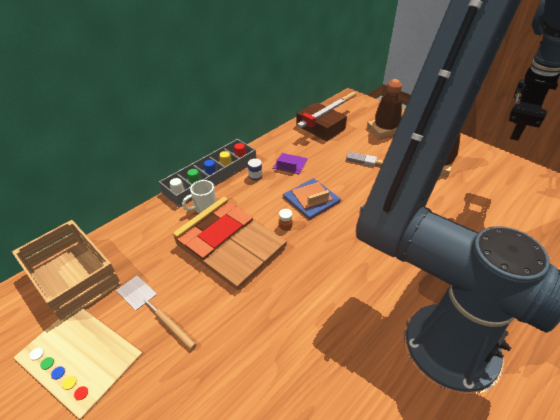

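The copper flashing is the orange sheet on the smaller pad at about (330,199), with its batten toward the robot. The purple one at (362,133) is a decoy. The roof is at (210,190), and the red shingle's free edge runs about (190,187)–(232,184). Next I'll refine these by colour.

```bash
cat >> h.py <<'E'
def rect(f,box,h0,h1,smin,vmin,z):
    K,W=load(f); im=cv2.imread(f"pics/{f}.png"); hsv=cv2.cvtColor(im,cv2.COLOR_BGR2HSV)
    m=cv2.inRange(hsv,(h0,smin,vmin),(h1,255,255)); k=np.zeros_like(m); x0,y0,x1,y1=box; k[y0:y1,x0:x1]=255; m&=k
    m=cv2.morphologyEx(m,cv2.MORPH_OPEN,np.ones((3,3)))
    n,l,s,c=cv2.connectedComponentsWithStats(m); i=1+np.argmax(s[1:,4]); cs,_=cv2.findContours((l==i).astype(np.uint8),0,cv2.CHAIN_APPROX_NONE)
    P=np.array([px2w(K,W,*p[0],z)[:2] for p in cs[0]])*1000
    r=cv2.minAreaRect(P.astype(np.float32)); return r,cv2.boxPoints(r).round(1),s[i]
E
python3 - <<'E'
from h import *
im=cv2.cvtColor(cv2.imread("pics/top1.png"),cv2.COLOR_BGR2HSV)
for u,v in((332,190),(327,205),(322,212),(209,172),(180,170),(308,215)):print(u,v,im[v,u])
print(rect("top1",(300,170,360,230),0,14,120,120,.02))
print(rect("top1",(170,150,250,200),0,3,200,120,.045))
E
```

```text
332 190 [ 11 166 226]
327 205 [ 11 160 231]
322 212 [ 15 140 222]
209 172 [  1 218 216]
180 170 [  9 178 224]
308 215 [109 118 140]
(((569.0944213867188, -152.06320190429688), (98.83939361572266, 93.49275207519531), 68.52204132080078), array([[ 507.5, -180.9],
       [ 594.5, -215.2],
       [ 630.7, -123.2],
       [ 543.7,  -89. ]], dtype=float32), array([ 307,  177,   46,   45, 1174], dtype=int32))
(((640.3112182617188, 165.8820037841797), (69.93352508544922, 110.71408081054688), 4.318946361541748), array([[601.3, 218.4],
       [609.6, 108. ],
       [679.3, 113.3],
       [671. , 223.7]], dtype=float32), array([ 188,  158,   43,   29, 1102], dtype=int32))
```

```bash
python3 -m inch '[{"gripper":100,"dx":0,"dy":-40,"dz":-30,"turn":0},{"gripper":100,"dx":0,"dy":-90,"dz":-40,"turn":0},{"gripper":100,"dx":40,"dy":-120,"dz":-40,"turn":-0.1},{"gripper":100,"dx":470,"dy":-343,"dz":-20,"turn":-0.907},{"gripper":100,"dx":470,"dy":-343,"dz":-20,"turn":-0.907},{"gripper":100,"dx":470,"dy":-343,"dz":-20,"turn":-0.907},{"gripper":100,"dx":470,"dy":-343,"dz":-20,"turn":-0.907},{"gripper":100,"dx":470,"dy":-343,"dz":-20,"turn":-0.907},{"gripper":100,"dx":470,"dy":-343,"dz":-20,"turn":-0.907},{"gripper":100,"dx":470,"dy":-343,"dz":-20,"turn":-0.907},{"gripper":100,"dx":470,"dy":-343,"dz":-20,"turn":-0.907},{"gripper":100,"dx":470,"dy":-343,"dz":-20,"turn":-0.907}]'
python3 -m inch '[{"gripper":100,"dx":0,"dy":0,"dz":0,"turn":0},{"gripper":100,"dx":0,"dy":0,"dz":0,"turn":0},{"gripper":100,"dx":0,"dy":0,"dz":0,"turn":0}]'
python3 - <<'E'
from h import *
s=read_state();print(s["position"],s["tcp_rot"],s["force"],s["joint_positions"])
snap("wrist","w1")
E
```

```text
time_s: 1.55
position: [0.5066, -0.1598, 0.2552]
tcp_rot: [[0.367, 0.93, 0.001], [0.93, -0.367, -0.001], [-0.0, 0.001, -1.0]]
force: [-0.2, -2.0, 0.5]
opening: 1.0
time_s: 1.85
position: [0.5045, -0.162, 0.2549]
tcp_rot: [[0.368, 0.93, -0.001], [0.93, -0.368, -0.0], [-0.0, -0.001, -1.0]]
force: [-0.3, -0.1, 0.4]
opening: 1.004
[ 0.50452671 -0.16201879  0.25491437] [[ 3.67674839e-01  9.29954038e-01 -8.37028098e-04]
 [ 9.29954300e-01 -3.67675091e-01 -1.65258209e-04]
 [-4.61436921e-04 -7.17636594e-04 -9.99999636e-01]] [-0.25514448 -0.13318664  0.44437865] [-2.98765808e+01  2.14000427e+01  9.42258475e+01 -3.55906973e-02
  6.44109820e+01 -8.28889663e+00]
```

View pics/w1.png

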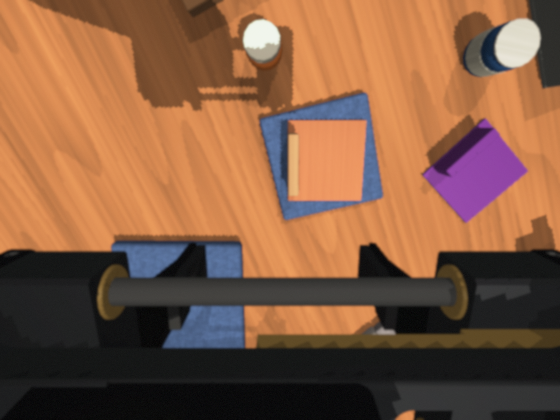

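The wrist view shows the copper sheet at about (328,160), with the batten at (293,165) across its left end. It's already nearly in line with the jaws. I'll refine its pose.

```bash
python3 - <<'E'
from h import *
im=cv2.cvtColor(cv2.imread("pics/w1.png"),cv2.COLOR_BGR2HSV)
for u,v in((330,160),(350,140),(293,165),(290,150),(287,180)):print(u,v,im[v,u])
for hi in(10,13):print(rect("w1",(280,105,375,210),0,hi,100,90,.019))
print(rect("w1",(280,125,305,210),12,25,70,90,.055))
E
```

```text
330 160 [ 11 150 237]
350 140 [ 11 150 235]
293 165 [ 16 120 231]
290 150 [ 15 124 225]
287 180 [ 8 60 97]
(((540.3948974609375, -95.98625946044922), (10.463043212890625, 4.828580856323242), 68.70716857910156), array([[ 536.2, -100. ],
       [ 540.7, -101.7],
       [ 544.5,  -92. ],
       [ 540. ,  -90.2]], dtype=float32), array([288, 120,   5,  10,  38], dtype=int32))
(((565.5883178710938, -153.55429077148438), (99.39448547363281, 93.637939453125), 68.6762924194336), array([[ 503.9, -182.8],
       [ 591.1, -216.9],
       [ 627.3, -124.3],
       [ 540. ,  -90.2]], dtype=float32), array([ 288,  120,   78,   81, 5447], dtype=int32))
(((527.1107177734375, -139.4078369140625), (72.49407196044922, 12.816902160644531), 68.70734405517578), array([[ 508. , -170.9],
       [ 519.9, -175.5],
       [ 546.2, -108. ],
       [ 534.3, -103.3]], dtype=float32), array([288, 133,  12,  65, 740], dtype=int32))
```

```bash
python3 -m inch '[{"gripper":100,"dx":29.7,"dy":12.5,"dz":20},{"gripper":100,"dx":29.7,"dy":12.5,"dz":60},{"gripper":100,"dx":29.7,"dy":12.5,"dz":105},{"gripper":100,"dx":29.7,"dy":12.5,"dz":145},{"gripper":100,"dx":29.7,"dy":12.5,"dz":175},{"gripper":100,"dx":29.7,"dy":12.5,"dz":195},{"gripper":100,"dx":29.7,"dy":12.5,"dz":205},{"gripper":100,"dx":29.7,"dy":12.5,"dz":213},{"gripper":100,"dx":29.7,"dy":12.5,"dz":220},{"gripper":100,"dx":29.7,"dy":12.5,"dz":220},{"gripper":100,"dx":29.7,"dy":12.5,"dz":220}]'
```

```text
invalid input
```

```bash
python3 -m inch '[{"gripper":100,"dx":29.7,"dy":12.5,"dz":20,"turn":0},{"gripper":100,"dx":29.7,"dy":12.5,"dz":60,"turn":0},{"gripper":100,"dx":29.7,"dy":12.5,"dz":105,"turn":0},{"gripper":100,"dx":29.7,"dy":12.5,"dz":145,"turn":0},{"gripper":100,"dx":29.7,"dy":12.5,"dz":175,"turn":0},{"gripper":100,"dx":29.7,"dy":12.5,"dz":195,"turn":0},{"gripper":100,"dx":29.7,"dy":12.5,"dz":205,"turn":0},{"gripper":100,"dx":29.7,"dy":12.5,"dz":213,"turn":0},{"gripper":100,"dx":29.7,"dy":12.5,"dz":220,"turn":0},{"gripper":100,"dx":29.7,"dy":12.5,"dz":220,"turn":0},{"gripper":100,"dx":29.7,"dy":12.5,"dz":220,"turn":0}]'
```

```text
time_s: 3.0
position: [0.5282, -0.1387, 0.0357]
tcp_rot: [[0.367, 0.93, 0.001], [0.93, -0.367, -0.001], [-0.0, 0.001, -1.0]]
force: [1.2, -0.1, -0.1]
opening: 1.0
```

Close, then lift in a second call once the grip is confirmed.

```bash
python3 -m inch '[{"gripper":0,"dx":0,"dy":0,"dz":0,"turn":0},{"gripper":0,"dx":0,"dy":0,"dz":0,"turn":0},{"gripper":0,"dx":0,"dy":0,"dz":0,"turn":0},{"gripper":0,"dx":0,"dy":0,"dz":0,"turn":0},{"gripper":0,"dx":0,"dy":0,"dz":0,"turn":0},{"gripper":0,"dx":0,"dy":0,"dz":0,"turn":0},{"gripper":0,"dx":0,"dy":0,"dz":0,"turn":0},{"gripper":0,"dx":0,"dy":0,"dz":0,"turn":0}]'
```

```text
time_s: 3.8
position: [0.5278, -0.1384, 0.035]
tcp_rot: [[0.367, 0.93, -0.0], [0.93, -0.367, 0.0], [0.0, -0.0, -1.0]]
force: [-0.3, 0.5, -0.0]
opening: 0.354
```

```bash
python3 -m inch '[{"gripper":0,"dx":0,"dy":0,"dz":0,"turn":0},{"gripper":0,"dx":0,"dy":0,"dz":0,"turn":0},{"gripper":0,"dx":0,"dy":0,"dz":0,"turn":0},{"gripper":0,"dx":0,"dy":0,"dz":0,"turn":0},{"gripper":0,"dx":0,"dy":0,"dz":0,"turn":0},{"gripper":0,"dx":0,"dy":0,"dz":0,"turn":0}]'
```

```text
time_s: 4.4
position: [0.5278, -0.1384, 0.035]
tcp_rot: [[0.367, 0.93, -0.0], [0.93, -0.367, 0.0], [0.0, -0.0, -1.0]]
force: [-0.3, -0.3, -0.4]
opening: 0.134
```

```bash
python3 -m inch '[{"gripper":0,"dx":0,"dy":0,"dz":-10,"turn":0},{"gripper":0,"dx":0,"dy":0,"dz":-30,"turn":0},{"gripper":0,"dx":0,"dy":0,"dz":-65,"turn":0},{"gripper":0,"dx":0,"dy":0,"dz":-105,"turn":0},{"gripper":0,"dx":10,"dy":-7,"dz":-140,"turn":-0.08},{"gripper":0,"dx":40,"dy":-27,"dz":-150,"turn":-0.2},{"gripper":0,"dx":80,"dy":-53,"dz":-150,"turn":-0.33},{"gripper":0,"dx":120,"dy":-80,"dz":-150,"turn":-0.45},{"gripper":0,"dx":145,"dy":-97,"dz":-150,"turn":-0.45},{"gripper":0,"dx":160,"dy":-106,"dz":-150,"turn":-0.45},{"gripper":0,"dx":162,"dy":-107,"dz":-150,"turn":-0.45},{"gripper":0,"dx":162,"dy":-107,"dz":-150,"turn":-0.45}]'
python3 -m inch '[{"gripper":0,"dx":0,"dy":0,"dz":0,"turn":0},{"gripper":0,"dx":0,"dy":0,"dz":0,"turn":0}]'
python3 - <<'E'
from h import *
snap("wrist","w2")
im=cv2.cvtColor(cv2.imread("pics/w2.png"),cv2.COLOR_BGR2HSV)
print(rect("w2",(0,0,560,420),0,3,190,100,.045))
E
```

```text
time_s: 5.6
position: [0.4875, 0.0518, 0.1853]
tcp_rot: [[-0.075, 0.997, 0.0], [0.997, 0.075, -0.0], [-0.0, 0.0, -1.0]]
force: [-0.1, -0.4, -3.1]
opening: 0.139
time_s: 5.8
position: [0.4881, 0.0505, 0.185]
tcp_rot: [[-0.072, 0.997, 0.0], [0.997, 0.072, -0.0], [-0.0, 0.0, -1.0]]
force: [-0.0, 0.1, -3.1]
opening: 0.138
(((635.78173828125, 164.37979125976562), (70.53221893310547, 111.24533081054688), 4.124901294708252), array([[596.6, 217.3],
       [604.6, 106.4],
       [675. , 111.4],
       [667. , 222.4]], dtype=float32), array([  413,    20,    97,   136, 10754], dtype=int32))
```

View pics/w2.png

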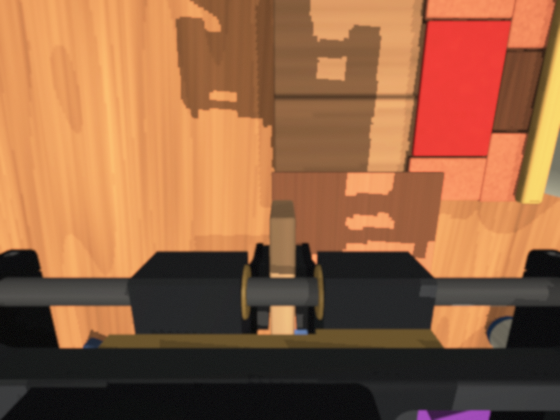

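The flashing is held. Its left edge is at row 173, columns 273–443, and the red shingle's free edge runs (425,18)–(410,155). Next I'll work out where the sheet sits in the hand.

```bash
python3 - <<'E'
from h import *
K,W=load("w2");s=read_state();p=s["position"];R=np.array(s["tcp_rot"])
print(p,np.degrees(np.arctan2(R[1,1],R[0,1])))
for u,v in((273,173),(443,173),(438,254)):
    print(u,v,(R.T@(px2w(K,W,u,v,p[2]-.016)-p)*1000).round(1))
a=np.radians(4.12);ux=np.array([np.cos(a),np.sin(a)]);S=np.array([.6006,.1619])
print("red corners->slot frame; target TCP at tip -35:",S-.124*ux)
t=S-.124*ux-p[:2];print("tool delta",(R.T@np.r_[t,0]*1000).round(1))
E
```

```text
[0.48807808 0.05052636 0.1849694 ] 4.149045787270429
273 173 [49.1 -5.2 16. ]
443 173 [49.1 87.2 16. ]
438 254 [ 1.5 91.1 16. ]
red corners->slot frame; target TCP at tip -35: [0.47692045 0.15299114]
tool delta [103.   -3.7  -0. ]
```

```bash
python3 -m inch '[{"gripper":0,"dx":20,"dy":-4,"dz":0,"turn":0},{"gripper":0,"dx":50,"dy":-4,"dz":0,"turn":0},{"gripper":0,"dx":80,"dy":-4,"dz":0,"turn":0},{"gripper":0,"dx":100,"dy":-4,"dz":10,"turn":0},{"gripper":0,"dx":104,"dy":-4,"dz":40,"turn":0},{"gripper":0,"dx":104,"dy":-4,"dz":75,"turn":0},{"gripper":0,"dx":104,"dy":-4,"dz":100,"turn":0},{"gripper":0,"dx":104,"dy":-4,"dz":115,"turn":0},{"gripper":0,"dx":104,"dy":-4,"dz":120,"turn":0},{"gripper":0,"dx":104,"dy":-4,"dz":120,"turn":0},{"gripper":0,"dx":104,"dy":-4,"dz":120,"turn":0}]'
python3 - <<'E'
from h import *
snap("wrist","w3"); snap("side","s3")
a=cv2.imread("pics/w3.png");b=cv2.imread("pics/s3.png")[180:300,150:310]
b=cv2.resize(b,None,fx=3.5,fy=3.5)[:420]; c=np.zeros((600,800,3),np.uint8);
a=a[0:300,200:500];c[:300,:300]=a;b=cv2.resize(b,(500,375));c[:375,300:]=b;cv2.imwrite("pics/c3.png",c[:375])
E
```

```text
time_s: 6.95
position: [0.477, 0.1547, 0.0656]
tcp_rot: [[-0.073, 0.997, 0.002], [0.997, 0.073, 0.0], [0.0, 0.002, -1.0]]
force: [0.3, 0.5, -2.4]
opening: 0.134
```

View pics/c3.png

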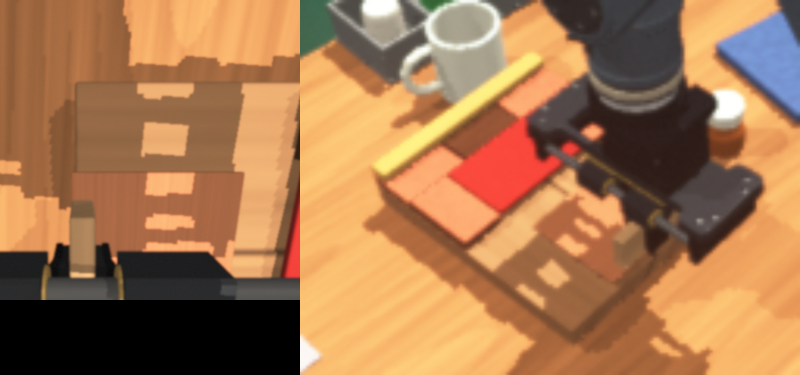

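```bash
python3 - <<'E'
from h import *
K,W=load("w3");s=read_state();p=s["position"];R=np.array(s["tcp_rot"]);print(p)
def g(n,u,v,z): print(n,(R.T@(px2w(K,W,u,v,z)-p)*1000).round(1))
g("sheetL",300,173,.0496);g("sheetF",443,173,.0496);g("boardL",300,82,.032);g("boardL",480,82,.032);g("seam",460,252,.032);g("boardrear",276,120,.032)
im=cv2.imread("pics/w3.png");h=cv2.cvtColor(im,cv2.COLOR_BGR2HSV);m=cv2.inRange(h,(0,190,100),(3,255,255))
for v in range(175,285,15):
    u=np.where(m[v])[0]
    if len(u):print(v,u[0]);g("red",u[0],v,.045)
g2=cv2.cvtColor(im,cv2.COLOR_BGR2GRAY).astype(int)
print(g2[76:90,300],g2[168:180,300],g2[245:260,460])
E
```

```text
[0.47702859 0.15487848 0.06598844]
sheetL [48.9  9.4 16.4]
sheetF [48.9 87.1 16.6]
boardL [97.1  9.6 34. ]
boardL [ 97.  109.8  34.2]
seam [ -5.1 114.6  34.3]
boardrear [76.8 -3.9 34. ]
175 502
red [ 47.  122.8  21.3]
190 499
red [ 38.5 122.7  21.3]
205 496
red [ 29.7 122.7  21.3]
220 493
red [ 20.6 122.6  21.3]
235 491
red [ 11.3 123.2  21.3]
250 488
red [  1.8 123.1  21.3]
265 484
red [ -8.  122.5  21.3]
[116 118 118 117 115 108 105 107 110 112 113 114 114 115] [115 116 113 107 106 114 120 122 122 122 121 122] [196 193 186 175 158 141 126 119 125 139 157 174 187 195 199]
```

```bash
python3 -m inch '[{"gripper":0,"dx":-2,"dy":0,"dz":5,"turn":0},{"gripper":0,"dx":-2,"dy":0,"dz":9,"turn":0},{"gripper":0,"dx":-2,"dy":0,"dz":12,"turn":0},{"gripper":0,"dx":-2,"dy":0,"dz":12,"turn":0},{"gripper":0,"dx":-2,"dy":0,"dz":12,"turn":0}]'; python3 -m inch '[{"gripper":0,"dx":0,"dy":0,"dz":1,"turn":0},{"gripper":0,"dx":0,"dy":0,"dz":1,"turn":0},{"gripper":0,"dx":0,"dy":0,"dz":1,"turn":0}]'; python3 -m inch '[{"gripper":0,"dx":0,"dy":0,"dz":1,"turn":0},{"gripper":0,"dx":0,"dy":0,"dz":1,"turn":0},{"gripper":0,"dx":0,"dy":0,"dz":1,"turn":0}]'
```

```text
time_s: 7.55
position: [0.4761, 0.153, 0.0528]
tcp_rot: [[-0.074, 0.997, -0.0], [0.997, 0.074, -0.0], [-0.0, -0.0, -1.0]]
force: [0.3, 0.1, -2.0]
opening: 0.133
time_s: 7.85
position: [0.4763, 0.153, 0.0521]
tcp_rot: [[-0.074, 0.997, 0.0], [0.997, 0.074, 0.0], [0.0, 0.0, -1.0]]
force: [-1.1, -0.7, -2.6]
opening: 0.137
time_s: 8.15
position: [0.4764, 0.153, 0.052]
tcp_rot: [[-0.074, 0.997, 0.001], [0.997, 0.074, 0.0], [-0.0, 0.001, -1.0]]
force: [-2.1, -0.2, 5.0]
opening: 0.137
```

```bash
python3 -m inch '[{"gripper":0,"dx":0,"dy":0,"dz":-1.6,"turn":0},{"gripper":0,"dx":0,"dy":6,"dz":-1.6,"turn":0},{"gripper":0,"dx":0,"dy":14,"dz":-1.6,"turn":0},{"gripper":0,"dx":0,"dy":22,"dz":-1.6,"turn":0},{"gripper":0,"dx":0,"dy":28,"dz":-1.6,"turn":0},{"gripper":0,"dx":0,"dy":33,"dz":-1.6,"turn":0},{"gripper":0,"dx":0,"dy":38,"dz":-1.6,"turn":0},{"gripper":0,"dx":0,"dy":43,"dz":-1.6,"turn":0},{"gripper":0,"dx":0,"dy":48,"dz":-1.6,"turn":0},{"gripper":0,"dx":0,"dy":50,"dz":-1.6,"turn":0},{"gripper":0,"dx":0,"dy":50,"dz":-1.6,"turn":0}]'
python3 - <<'E'
from h import *
snap("wrist","w4"); snap("side","s4")
a=cv2.imread("pics/w4.png");b=cv2.imread("pics/s4.png")[180:300,150:310]
c=np.zeros((375,800,3),np.uint8);c[:300,:300]=a[0:300,200:500];c[:,300:]=cv2.resize(b,(500,375));cv2.imwrite("pics/c4.png",c)
E
```

```text
time_s: 9.25
position: [0.5265, 0.1567, 0.0526]
tcp_rot: [[-0.074, 0.997, 0.0], [0.997, 0.074, 0.0], [0.0, 0.0, -1.0]]
force: [-0.6, 0.8, -3.5]
opening: 0.133
```

View pics/c4.png

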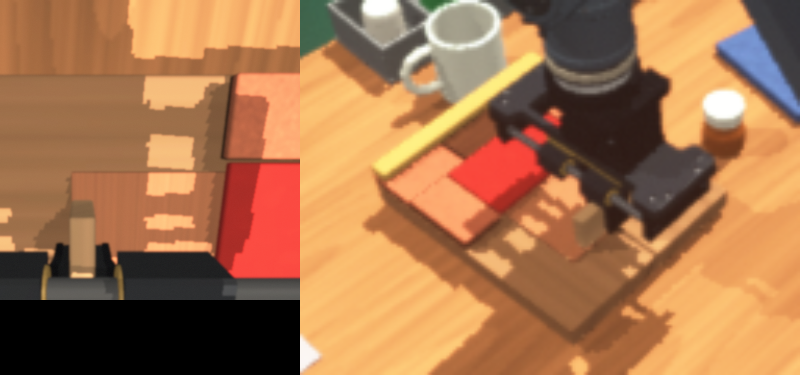

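The front edge is cleanly under the red shingle (edge at about column 425), with the shingle lying flat. I'll continue to the stop.

```bash
python3 -m inch '[{"gripper":0,"dx":0,"dy":5,"dz":0,"turn":0},{"gripper":0,"dx":0,"dy":10,"dz":0,"turn":0},{"gripper":0,"dx":0,"dy":15,"dz":0,"turn":0},{"gripper":0,"dx":0,"dy":20,"dz":0,"turn":0},{"gripper":0,"dx":0,"dy":23,"dz":0,"turn":0},{"gripper":0,"dx":0,"dy":25,"dz":0,"turn":0},{"gripper":0,"dx":0,"dy":25,"dz":0,"turn":0}]'; python3 -m inch '[{"gripper":0,"dx":0,"dy":1,"dz":0,"turn":0},{"gripper":0,"dx":0,"dy":2,"dz":0,"turn":0},{"gripper":0,"dx":0,"dy":3,"dz":0,"turn":0},{"gripper":0,"dx":0,"dy":3,"dz":0,"turn":0}]'; python3 -m inch '[{"gripper":0,"dx":0,"dy":1,"dz":0,"turn":0},{"gripper":0,"dx":0,"dy":2,"dz":0,"turn":0},{"gripper":0,"dx":0,"dy":2,"dz":0,"turn":0}]'
```

```text
time_s: 10.05
position: [0.5514, 0.1585, 0.0526]
tcp_rot: [[-0.074, 0.997, 0.0], [0.997, 0.074, 0.0], [0.0, 0.0, -1.0]]
force: [0.4, -1.2, -3.5]
opening: 0.136
time_s: 10.45
position: [0.5542, 0.1587, 0.0527]
tcp_rot: [[-0.074, 0.997, 0.0], [0.997, 0.074, 0.0], [-0.0, 0.0, -1.0]]
force: [0.5, -0.3, -2.4]
opening: 0.142
time_s: 10.75
position: [0.5563, 0.1589, 0.0527]
tcp_rot: [[-0.074, 0.997, 0.0], [0.997, 0.074, 0.0], [0.0, 0.0, -1.0]]
force: [0.1, 0.9, -3.4]
opening: 0.138
```

```bash
python3 -m inch '[{"gripper":0,"dx":0,"dy":1,"dz":0,"turn":0},{"gripper":0,"dx":0,"dy":2,"dz":0,"turn":0},{"gripper":0,"dx":0,"dy":2,"dz":0,"turn":0}]'; python3 -m inch '[{"gripper":0,"dx":0,"dy":1,"dz":0,"turn":0},{"gripper":0,"dx":0,"dy":2,"dz":0,"turn":0},{"gripper":0,"dx":0,"dy":2,"dz":0,"turn":0}]'
```

```text
time_s: 11.05
position: [0.5583, 0.159, 0.0526]
tcp_rot: [[-0.074, 0.997, 0.0], [0.997, 0.074, 0.0], [-0.0, 0.0, -1.0]]
force: [0.4, -0.9, -2.9]
opening: 0.137
time_s: 11.35
position: [0.5587, 0.1591, 0.0523]
tcp_rot: [[-0.074, 0.997, -0.003], [0.997, 0.074, -0.0], [0.0, -0.003, -1.0]]
force: [-2.7, 0.4, -2.4]
opening: 0.135
```

The stop is felt at x = 0.5587: position stalls and the force is about −3 N. I'll ease off 1 mm and press down.

```bash
python3 -m inch '[{"gripper":0,"dx":0,"dy":-1,"dz":0.5,"turn":0},{"gripper":0,"dx":0,"dy":-1,"dz":1,"turn":0},{"gripper":0,"dx":0,"dy":-1,"dz":1.5,"turn":0},{"gripper":0,"dx":0,"dy":-1,"dz":2,"turn":0},{"gripper":0,"dx":0,"dy":-1,"dz":2.5,"turn":0},{"gripper":0,"dx":0,"dy":-1,"dz":2.5,"turn":0},{"gripper":0,"dx":0,"dy":-1,"dz":2.5,"turn":0},{"gripper":0,"dx":0,"dy":-1,"dz":2.5,"turn":0}]'
```

```text
time_s: 12.15
position: [0.5586, 0.1591, 0.052]
tcp_rot: [[-0.074, 0.997, -0.0], [0.997, 0.074, -0.0], [-0.0, -0.0, -1.0]]
force: [-5.4, -0.4, 11.9]
opening: 0.131
```

```bash
python3 -m inch '[{"gripper":0,"dx":0,"dy":0,"dz":0.5,"turn":0},{"gripper":0,"dx":0,"dy":0,"dz":0.5,"turn":0},{"gripper":0,"dx":0,"dy":0,"dz":0.5,"turn":0},{"gripper":0,"dx":0,"dy":0,"dz":0.5,"turn":0},{"gripper":0,"dx":0,"dy":0,"dz":0.5,"turn":0},{"gripper":0,"dx":0,"dy":0,"dz":0.5,"turn":0},{"gripper":0,"dx":0,"dy":0,"dz":0.5,"turn":0},{"gripper":0,"dx":0,"dy":0,"dz":0.5,"turn":0}]'
python3 - <<'E'
from h import *
snap("wrist","w5"); snap("side","s5")
s=read_state();print(s["force"],s["moment"],s["opening"],s["qvel"])
K,W=load("w5");p=s["position"];R=np.array(s["tcp_rot"])
im=cv2.imread("pics/w5.png");h=cv2.cvtColor(im,cv2.COLOR_BGR2HSV);m=cv2.inRange(h,(0,190,60),(3,255,255))
for v in range(175,250,20):
    u=np.where(m[v])[0]
    if len(u):print(v,u[0],(R.T@(px2w(K,W,u[0],v,.045)-p)*1000).round(1))
b=cv2.imread("pics/s5.png")[180:300,150:310]
c=np.zeros((375,800,3),np.uint8);c[:300,:300]=im[0:300,200:500];c[:,300:]=cv2.resize(b,(500,375));cv2.imwrite("pics/c5.png",c)
E
```

```text
time_s: 12.95
position: [0.5586, 0.1591, 0.0519]
tcp_rot: [[-0.074, 0.997, -0.0], [0.997, 0.074, -0.0], [-0.0, -0.0, -1.0]]
force: [-6.5, -1.1, 15.1]
opening: 0.14
[-5.98113263 -0.29897107 14.58231519] [-0.1703426   1.00941475 -0.03492926] 0.13363062932112246 [ 0.06941836  0.00949814  0.03000356  0.08111399 -0.00091424  0.04222602]
175 366 [49.5 42.9  6.9]
195 365 [38.9 43.1  6.9]
215 364 [28.  43.4  6.9]
235 362 [16.7 43.1  6.9]
```

View pics/c5.png

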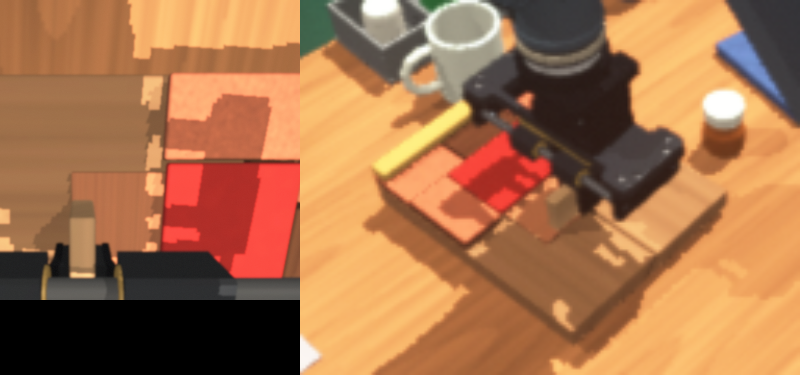

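The front edge is about 45 mm under the shingle (mouth 43 mm ahead of the TCP, tip 89 mm). The red shingle is flush with its neighbours, the push is about 18 N and nothing is moving. I'm handing in.

```bash
python3 -c "
from rig import *
print(hand_in())"
```

```text
the job is handed in; nothing more can be done
None
```

The copper flashing is fully home under the red shingle and pressed flat on the roof board, with the gripper still holding it. I handed it in at about 13 s. No verdict was reported.

What the last checks showed:
- **Depth:** the forward travel stalled against the stop. The wrist picture puts the front edge about 46 mm under the shingle, against a nominal 45 mm.
- **Sideways:** the sheet looks within about 3 mm of the slot's middle. That comes from measurements before it went in, which differed by 2–3 mm.
- **Line and level:** the tool is vertical, and its line matches the slot to within about 0.1°.
- **Push:** the wrist force read about +15 N, against about −3 N with the flashing hanging free, so the downward push is about 18 N. About 6 N also pushes it against the stop. The gripper opening matches the batten's thickness.
- **Shingle and bystanders:** the red shingle looked flush with its neighbours in the last wrist picture. The jar and mug showed no visible shift in the last side picture. I did not check the tin, brush or spatula again; the arm's path kept clear of them.

One disagreement: the top camera placed things 3–5 mm further ahead than the wrist camera. I followed the wrist camera. The grip and the height at which the sheet touched the board fitted it, but the stop was felt about 3 mm beyond where it predicted.

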